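# Pull check of a sample box seal

### The job

Check the sticky seal of the white sample box: grip the orange handle of the pull gauge on its clear lid and pull straight up until the yellow band on the rod is at the rim of the blue tube, keeping it there for two seconds while the lid stays shut. Then pull on gently until the seal gives, without letting the lid fly up high, and bring the lid to where the tops of its collars lie within the green bands on the guide posts. Finish while still holding the handle, with the lid hanging still at that height; leave the jars and the bottle alone.

Things in the scene. Friction and masses are not known exactly. Their poses are not given: they have to be found in the camera images.
- rig_base (a point): The fixed stand: white box 220 x 260 mm, 85 mm high, on a steel plate 240 x 340 mm, with two upright steel guide posts (10 mm thick, tops 165 mm above the counter) at y = +150 and -150 mm. The point is the centre of its underside, on the counter; z up, x across the box (away from the robot when not turned), y towards one post.
- green_band (a point): Middle of the green band, 10 mm tall, on the guide post at the stand's +y (the other post has the same), 125 mm above the counter: the band spans 120 to 130 mm. Fixed.
- collar_top (a point): Top of the aluminium collar (22 mm across) by which the lid rides on the guide post at the stand's +y; moves with the lid. 111 mm above the counter when shut. The lid is a clear plate 230 x 268 mm, 8 mm thick, underside 89 mm above the counter when shut, and can only slide straight up.
- tube_rim (a point): Centre of the upper rim of the blue gauge tube (32 mm across, 55 mm tall) fixed upright on the lid's centre; 154 mm above the counter while the lid is shut. The rod comes out of it.
- grip (a point): Centre of the orange handle of the pull gauge: a block 50 mm along its x, 16 mm along its y (the width to grip), 30 mm tall, same axes as the stand. At rest 193 mm above the counter, straight over the stand's origin and 39 mm over the tube's rim; 24 mm of bare rod, 10 mm thick, shows under it. Nothing is beside it.
- gauge (a joint): How far the rod is pulled out, m: 0 at rest, stop at 0.052. Spring 400 N/m (6.4 N at 0.016) plus 0.6 N of handle weight. The 10 mm yellow band on the rod, hidden at rest, crosses the tube's rim from 0.011 to 0.021, middle 0.016. The handle's rise is gauge plus lid lift.
- lid (a joint): Lift of the lid, m: 0 shut, stop 0.055. It weighs 330 to 570 g; the gasket adds 11 N, so it gives with the gauge at 0.033 to 0.043 and then jumps up some 22 mm (the gasket then holds with only 3 N) and must be lowered. Collar tops in the green bands: 0.009 to 0.019, middle 0.014. Below about 0.006 it snaps shut again. Over 0.045 is flying up high.
- jar_red_mid (a point): Loose white sample jar with a red cap, 60 mm across, 85 mm tall, beside the stand; the point is its centre. Not to be disturbed.
- jar_black_mid (a point): Loose white sample jar with a black cap, 60 mm across, 85 mm tall, beside the stand; the point is its centre. Not to be disturbed.
- flask_mid (a point): Loose amber bottle with a blue cap, 56 mm across, 130 mm tall, behind the stand; the point is its centre. Not to be disturbed.

How it is judged:
By the outcome, as a careful person would: the job done as asked, in the order asked, and still so for the second after the job is handed in, while the arm keeps its last pose, push and grip.
It also fails if it takes over 48 s, if anything falls off the work surface, if the arm or the gripper's body presses on something with over 40 N, if the wrist force passes 120 N, or if a joint passes its speed limit or range.

### The arm

A 6-joint arm with a two-finger parallel gripper is mounted at the origin on the work surface. World frame = base frame: x ahead of the robot, y to its left, z up, the work surface at z = 0. Lengths are in m, angles in rad, forces in N, time in s.
With the tool pointing down it reaches from about 0.35 to 0.85 m from the base axis. Payload 8.1 kg.
Tool frame: the origin (TCP) lies at the very end of the fingers, on their centre line; the grasp point (between the pads) lies 19 mm behind it (ctrl.tcp_to_grasp is the distance from the TCP to the grasp point, in m); z points along the fingers, y is the direction in which the jaws open and shut (so a half turn about z gives the same grasp; the last joint's range is limited). The gripper opens to 85 mm and grips with 20 to 120 N. Pads are 22 mm wide; open, the fingers measure 114 mm over their backs; the gripper's body (76 mm by 85 mm) begins 54 mm behind the grasp point. The pads swing forward as they close: fully open they stand 13 mm farther back than shut.
Start: joints at [1.182, 0.13, 1.488, -0, 1.523, -0.085], TCP at [0.179, 0.573, 0.231] pointing down, gripper open.
Joint ranges: [-2.96, 2.96], [-0.89, 2.26], [0.02, 2.5], [-1.34, 4.48], [0, 2.73], [-2.66, 2.66]. Speed limits (rad/s): [2.39, 2.39, 2.79, 3.14, 3.14, 3.14].

### API

Orientations are given as a unit quaternion [w, x, y, z].
In Python, from cell import ctrl gives the robot as it stands. Calls block until the motion is done:
- ctrl.movep(position, orientation): joint-space move of the TCP to a pose.
- ctrl.move_l(position, velocity=0.15, rotation=None, threshold=None): straight line of the TCP; rotation=None keeps the orientation; velocity is the mean speed in m/s. With threshold (N) it stops when the force on the tool has changed by that much, and returns True; else False.
- ctrl.move_j(angles): joint-space move.
- ctrl.open() and ctrl.grab(): open the fingers fully, or close them until they stop; the grip force is fixed at half the most.
- ctrl.pause(seconds).
- ctrl.inverse_kinematics(position, orientation): joint angles nearest the present ones, or None.
- ctrl.sense(): the state.
- ctrl.get_image(name): name is "scene" or "top"; returns the picture (384x512x3 uint8, red, green, blue); there is no depth.
- ctrl.camera_model(name): a dict with "intrinsics" (3x3 intrinsics, pixels), "xyz" and "rotation" of the camera in the world. Camera axes: x right, y down, z forward; pixel columns grow to the right and rows downward; lengths in m; the calibration is good to about 2 mm. A picture is of the moment at which its call begins. camera_model takes no time and is no camera call.
A pose or a line that the arm cannot do raises ctrl.Unreachable and nothing moves.
- ctrl.sign_off(): hands the job in, once; it reports no verdict.
Trained networks look in the newest picture that a camera, given by its name, has taken for a name from the list of things; names that differ only in an ending like _2 or _b are one class to them, and where a whole thing is asked for, a point or a joint stands for the part that bears it (a point fixed in the world has none). Each returns a list of dicts, best first, with "p" (0 to 1); they miss things now and then, are a little off and sometimes report something else, mostly with a low value. They report only what shows in the picture. A call takes as long as a camera call.
- ctrl.spot_in(camera, target): "point" ([x, y, z] in m, in world coordinates, good to about 4 mm: the middle of the surface that is visible of it).
- ctrl.tip_of(camera, target): "point" ([x, y, z] in m, in world coordinates, good to about 4 mm: a listed point, or the origin of a listed thing).
The state is a dict: "time_s": time; "q": joint angles; "joint_vel": joint speeds; "joint_torque": joint torques, N m; "tool_pos": TCP position; "tcp_rot": TCP orientation; "ft_force": force on the tool from outside, world axes, zero at the start; "torque": the same for the moment, N m; "gripper_width": opening from 0.0 (shut) to 1.0 (fully open).
Only numpy, scipy, OpenCV 4.12 (cv2) and the standard library are available. Lean on these libraries where they do the work, as an engineer would, in place of code of your own. Each camera call takes 0.05 s, during which the arm holds its last target.

## Working session

There is one attempt and no reset: what is moved stays moved. The work goes in short steps, each a Python script; the robot and the scene stay as the last script left them, time stands still between calls to the robot, and variables do not carry over. Pictures are saved under pics/ and viewed, and the job is handed in when it is done.

```bash
ls; mkdir -p pics; python3 - <<'E'
from cell import ctrl
import cv2
s=ctrl.sense();print(s)
for c in("scene","top"):
    im=ctrl.get_image(c);cv2.imwrite(f"pics/a_{c}.png",im[:,:,::-1])
    m=ctrl.camera_model(c);print(c,m)
    for t in("grip","tube_rim","rig_base","collar_top","green_band","jar_red_mid","jar_black_mid","flask_mid"):
        print(t,[(d["point"],round(d["p"],2)) for d in ctrl.tip_of(c,t)[:3]])
E
```

```text
pics
{'time_s': 0.0, 'q': array([ 1.18159658e+00,  1.31149986e-01,  1.48929485e+00, -3.05834758e-05,
        1.52302708e+00, -8.53749057e-02]), 'joint_vel': array([-2.38527004e-03,  7.72453906e-05,  1.82359963e-03,  8.79738451e-04,
        1.57801508e-04,  1.01622904e-03]), 'joint_torque': array([ 5.34266001e-04, -5.69392204e+01, -5.00550950e+01, -1.98651405e-04,
        1.44200778e-02, -5.42235125e-05]), 'tool_pos': array([0.17926262, 0.57200166, 0.23024258]), 'tcp_rot': array([-2.06030342e-04,  1.51328000e-01,  9.88483158e-01, -9.16891633e-04]), 'ft_force': array([-0.71420351,  0.53968325,  1.30087126]), 'torque': array([-0.0148163 ,  0.0432027 , -0.01488474]), 'gripper_width': 1.002352190364704}
scene {'intrinsics': array([[491.62902056,   0.        , 258.81078534],
       [  0.        , 491.62902056, 176.83286661],
       [  0.        ,   0.        ,   1.        ]]), 'xyz': array([1.40350408, 0.72991155, 0.8416225 ]), 'rotation': array([-0.196803  ,  0.37798596,  0.80013177, -0.42211887])}
grip [([0.5473, -0.085, 0.1935], 0.75)]
tube_rim [([0.5499, -0.0827, 0.1511], 0.64)]
rig_ba
[... 204 characters left out ...]
[([0.7363, -0.0607, 0.0652], 0.72)]
top {'intrinsics': array([[476.4256625 ,   0.        , 252.90585151],
       [  0.        , 476.4256625 , 198.09493214],
       [  0.        ,   0.        ,   1.        ]]), 'xyz': array([0.4107093 , 0.06927274, 1.38916683]), 'rotation': array([ 0.05083623, -0.70411453,  0.70529276, -0.0648115 ])}
grip [([0.5529, -0.0871, 0.1903], 0.52)]
tube_rim [([0.5508, -0.0809, 0.1491], 0.66)]
rig_base []
collar_top [([0.5335, 0.0653, 0.1118], 0.84)]
green_band [([0.5373, 0.0693, 0.1265], 0.89)]
jar_red_mid [([0.6185, -0.3153, 0.0399], 0.95), ([0.5398, 0.0698, 0.1279], 0.68)]
jar_black_mid [([0.4878, 0.1524, 0.0438], 0.55)]
flask_mid [([0.7366, -0.0588, 0.0652], 0.7)]
```

View pics/a_scene.png

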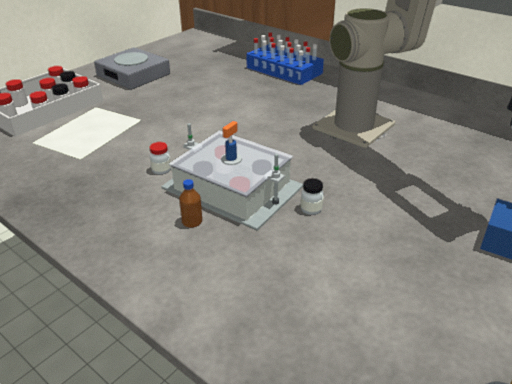

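View pics/a_top.png

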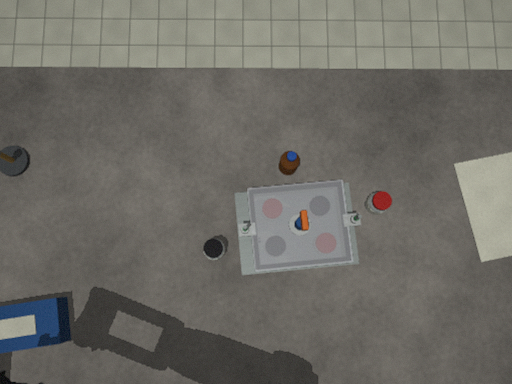

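The scene view shows the stand with the orange handle at about (230,130), the bottle in front at (190,205), the red jar at (160,157) and the black jar at (312,197). The top view has the handle at (304,220) and the collars at (247,228) and (352,218). The network heights match the given ones. Next I'll refine the handle position and yaw from pixels.

```bash
cat > h.py <<'E'
import numpy as np,cv2
from scipy.spatial.transform import Rotation as R
def cam(ctrl,c):
    m=ctrl.camera_model(c);q=m["rotation"];return m["intrinsics"],m["xyz"],R.from_quat([q[1],q[2],q[3],q[0]]).as_matrix()
def unproj(ctrl,c,uv,z):
    K,t,r=cam(ctrl,c);d=r@np.linalg.solve(K,[uv[0],uv[1],1]);return t+d*(z-t[2])/d[2]
def proj(ctrl,c,p):
    K,t,r=cam(ctrl,c);v=K@(r.T@(np.array(p)-t));return v[:2]/v[2]
def crop(im,u,v,w,h,s,name):
    c=im[max(0,v-h):v+h,max(0,u-w):u+w,::-1];cv2.imwrite(name,cv2.resize(c,None,fx=s,fy=s,interpolation=cv2.INTER_CUBIC))
E
python3 - <<'E'
from cell import ctrl
from h import *
for c in("scene","top"):
    im=ctrl.get_image(c);h=cv2.cvtColor(im,cv2.COLOR_RGB2HSV)
    m=((h[...,0]>5)&(h[...,0]<18)&(h[...,1]>190)&(h[...,2]>150)).astype(np.uint8)
    n,l,st,ce=cv2.connectedComponentsWithStats(m)
    for i in range(1,n):
        if st[i][4]>20: print(c,st[i],ce[i],unproj(ctrl,c,ce[i],.193),unproj(ctrl,c,ce[i],.208), cv2.minAreaRect(np.argwhere(l==i)[:,::-1].astype(np.float32)))
    for z in(.165,): print(proj(ctrl,c,[.537,.0675,z]),proj(ctrl,c,[.563,-.2335,z]))
    for x in ([.55,-.084,.208],): print(proj(ctrl,c,x))
    if c=="top": crop(im,300,222,70,50,5.7,"pics/b_top.png")
    else: crop(im,235,165,70,50,5.7,"pics/b_scene.png")
E
```

```text
scene [224 122  13  15  83] [230.57831325 128.98795181] [ 0.5486088  -0.07911954  0.193     ] [ 0.56837905 -0.06040995  0.208     ] ((230.84616088867188, 128.76922607421875), (8.875202178955078, 14.97690486907959), 56.3099365234375)
[275.64186525 154.00416588] [188.08905191 123.01692974]
[228.69033126 123.74730114]
top [301 211   7  19  54] [304.88888889 219.44444444] [ 0.55354508 -0.08624347  0.193     ] [ 0.55175391 -0.08429328  0.208     ] ((304.3615417480469, 219.89234924316406), (18.481176376342773, 4.961389541625977), 82.87498474121094)
[244.14408768 227.1696316 ] [359.96050212 217.05600368]
[304.78661069 220.1419658 ]
```

View pics/b_top.png

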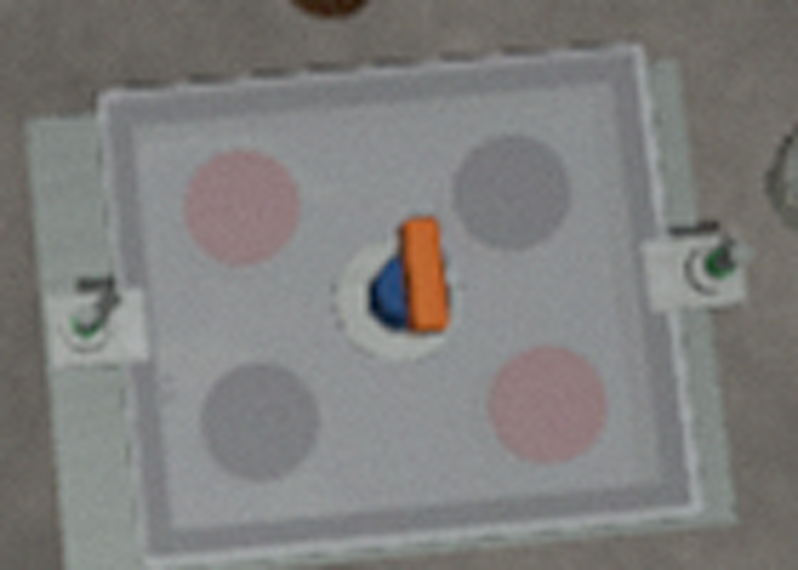

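View pics/b_scene.png

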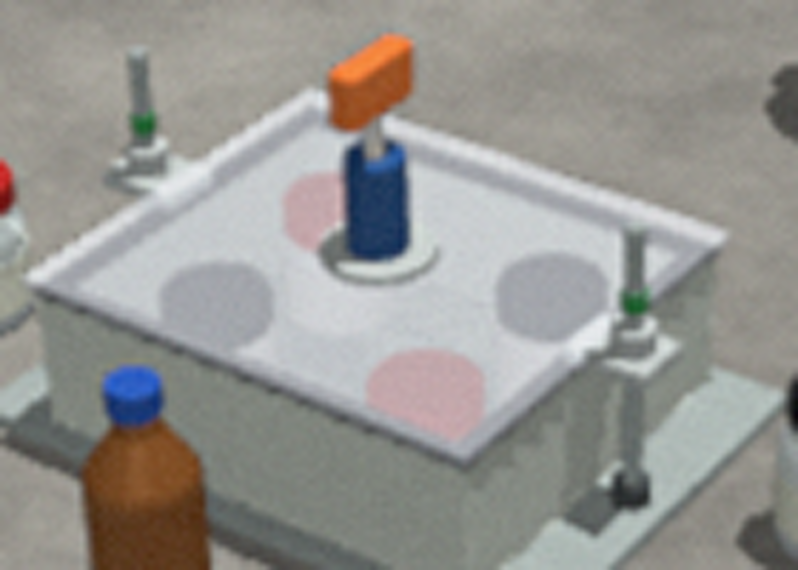

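```bash
python3 - <<'E'
from cell import ctrl
from h import *
f=lambda u,v:(230+(u+.5)/5.7-.5,172+(v+.5)/5.7-.5)
g=lambda u,v:(165+(u+.5)/5.7-.5,115+(v+.5)/5.7-.5)
def ang(a,b): d=b-a; return np.degrees(np.arctan2(d[1],d[0]))
U=lambda p,z:unproj(ctrl,"top",p,z)
a,b=U(f(85,322),.125),U(f(718,258),.125);print(a,b,(a+b)/2,ang(b,a)-90)
c=[U(f(*x),.1) for x in((100,95),(640,45),(703,510),(150,558))]
print(c,np.mean(c,0),ang(c[1],c[0])-90,ang(c[2],c[3])-90,ang(c[3],c[0]),ang(c[2],c[1]))
h=[U(f(*x),.208) for x in((402,220),(412,328),(436,218),(447,330))]; print(ang(h[1],h[0]),ang(h[3],h[2]),np.mean(h,0))
a,b=unproj(ctrl,"scene",g(635,303),.125),unproj(ctrl,"scene",g(144,124),.125);print(a,b,(a+b)/2,ang(b,a)-90)
E
```

```text
[0.53869707 0.06649571 0.125     ] [ 0.56854047 -0.23153001  0.125     ] [ 0.55361877 -0.08251715  0.125     ] 5.718363719463099
[array([0.65115353, 0.05915604, 0.1       ]), array([ 0.67597455, -0.20340809,  0.1       ]), array([ 0.45166739, -0.22572605,  0.1       ]), array([0.42999719, 0.03596085, 0.1       ])] [ 0.55219817 -0.08350431  0.1       ] 5.400304471833948 4.733842615799915 5.987372029409665 5.682075888206984
4.1446351129925105 4.34655997601272 [ 0.55129899 -0.08209353  0.208     ]
[0.53950594 0.07139558 0.125     ] [ 0.56713526 -0.22667404  0.125     ] [ 0.5533206  -0.07763923  0.125     ] 5.295852299168828
```

```bash
python3 - <<'E'
from cell import ctrl
from h import *
psi=np.radians(5.4);Q=[0,-np.sin(psi/2),np.cos(psi/2),0]
ctrl.movep([.552,-.0825,.26],Q)
s=ctrl.sense();print(s["time_s"],s["tool_pos"],s["q"],s["ft_force"])
im=ctrl.get_image("scene");crop(im,235,140,70,50,5.7,"pics/c_scene.png")
ctrl.move_l([.552,-.0825,.177],velocity=.08)
s=ctrl.sense();print(s["time_s"],s["tool_pos"],s["ft_force"])
im=ctrl.get_image("scene");crop(im,235,140,70,50,5.7,"pics/d_scene.png")
im=ctrl.get_image("top");crop(im,300,222,70,50,5.7,"pics/d_top.png")
E
```

```text
3.6667 [ 0.55210597 -0.08175086  0.25998289] [-2.39010248e-01  6.70293823e-03  1.56555506e+00  2.17336079e-04
  1.56938534e+00 -1.90494738e+00] [-0.70385527  0.6959452  -0.17894871]
4.9083 [ 0.55250147 -0.0826401   0.17781831] [ 0.23054822  0.27058023 -0.94080045]
```

View pics/d_scene.png

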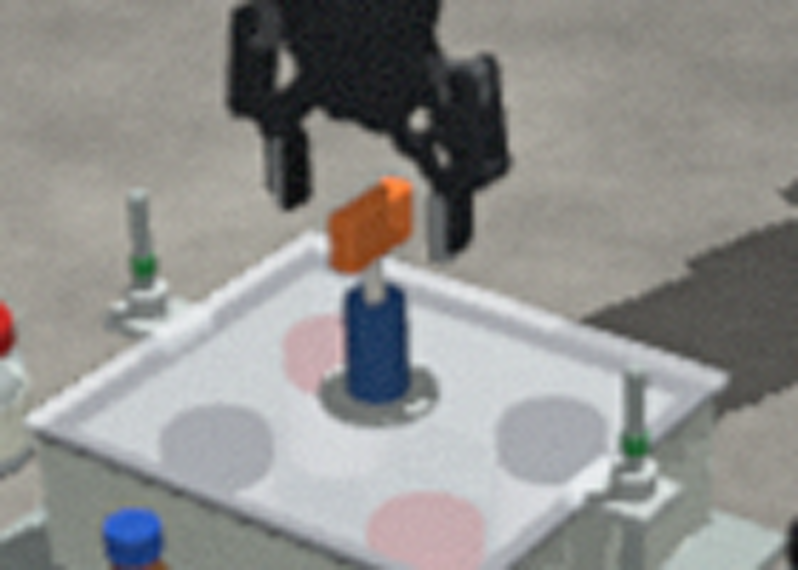

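View pics/d_top.png

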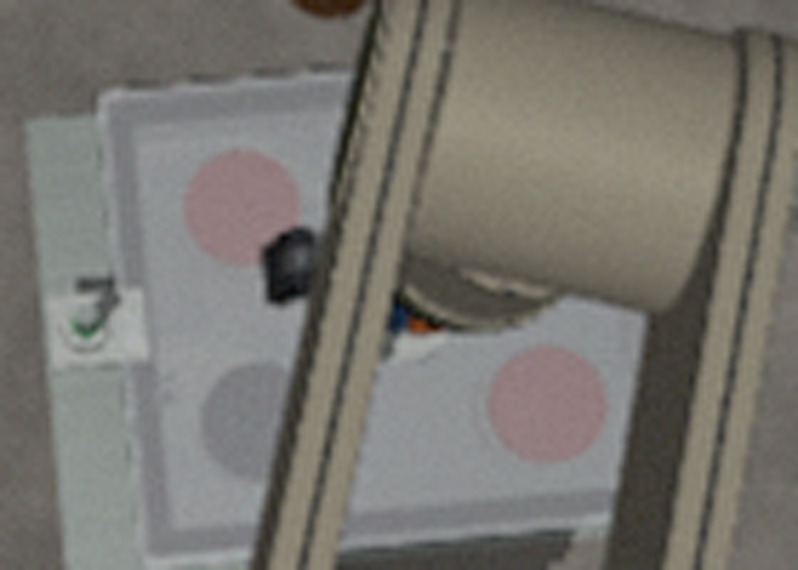

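In the scene crop the fingers straddle the orange handle, with the left pad at (290,190) and the right pad at (445,235). They touch nothing, and the tube and rod show clear below. I'll grip it now.

```bash
python3 - <<'E'
from cell import ctrl
from h import *
ctrl.grab()
for i in range(4):
    s=ctrl.sense();print(s["time_s"],s["tool_pos"],s["ft_force"],s["torque"],s["gripper_width"]);ctrl.pause(.05)
im=ctrl.get_image("scene");crop(im,235,140,70,50,5.7,"pics/e_scene.png")
E
```

```text
5.65 [ 0.5520378  -0.08282009  0.17721201] [-0.54289723 -2.1976928   1.24384227] [-0.31582997  0.12204246  0.03108161] 0.18230137810403302
5.7 [ 0.55206997 -0.0828265   0.17721371] [-0.41468423 -2.03678261  1.68870193] [-0.30608398  0.17120691 -0.01733412] 0.1761908555925974
5.75 [ 0.55203197 -0.08281572  0.17718215] [-0.5001665  -1.98548983  2.03602778] [-0.29481246  0.20854767 -0.02389892] 0.176339086508986
5.8 [ 0.55205229 -0.08279106  0.17718578] [-1.27734575 -3.47205451  2.29352957] [-0.37536341  0.19795716 -0.02134708] 0.17703597506861932
```

View pics/e_scene.png

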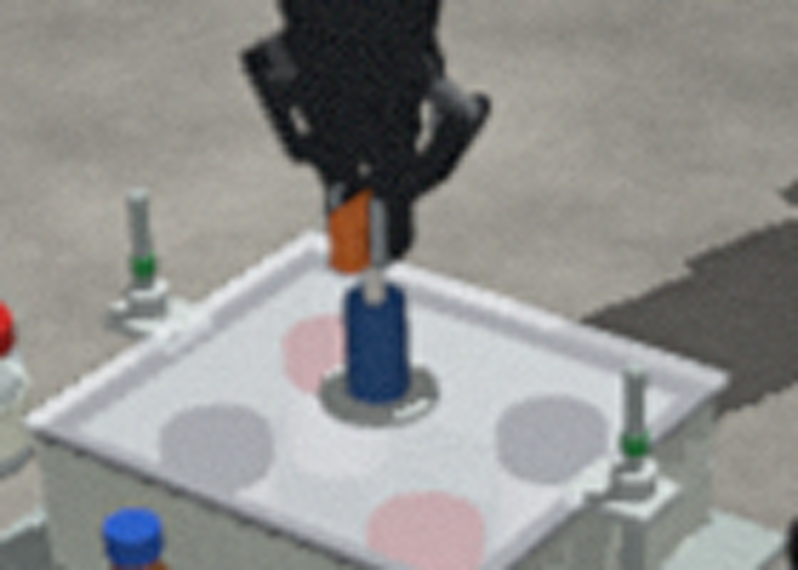

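Gripped: the opening is about 15 mm, and the lateral forces are small at 2–3 N. Next I'll pull straight up to the yellow band.

```bash
python3 - <<'E'
from cell import ctrl
from h import *
p0=np.array([.55205,-.0828,.1772])
for dz in(.004,.008,.012,.016):
    ctrl.move_l(list(p0+[0,0,dz]),velocity=.015);ctrl.pause(.1)
    F=[ctrl.sense() for _ in range(1)];s=F[0];print(dz,s["time_s"],s["tool_pos"]-p0,s["ft_force"],s["gripper_width"])
im=ctrl.get_image("scene");crop(im,235,140,70,50,5.7,"pics/f_scene.png")
for t in("grip","tube_rim","collar_top"):
    print(t,[(d["point"],round(d["p"],2)) for d in ctrl.tip_of("scene",t)[:2]])
E
```

```text
0.004 6.4333 [-4.52361069e-05  1.21901199e-05  3.77837872e-03] [ 1.34526427 -2.40707061 -2.59439525] 0.17234095842242508
0.008 6.95 [-5.85274527e-05  1.47869295e-05  7.85363121e-03] [ 1.74200818 -3.00972651 -3.57882826] 0.1784060778197857
0.012 7.4667 [-6.56647190e-05  2.27257439e-05  1.18528757e-02] [ 2.33759306 -3.10327149 -4.88221814] 0.1772798651362857
0.016 7.9833 [-7.41975404e-05 -1.48532386e-06  1.58232189e-02] [ 2.29570004 -3.65219265 -7.24042434] 0.17500095488035525
grip [([0.5473, -0.086, 0.2067], 0.65)]
tube_rim [([0.551, -0.0794, 0.1532], 0.62)]
collar_top [([0.5388, 0.0691, 0.108], 0.8)]
```

View pics/f_scene.png

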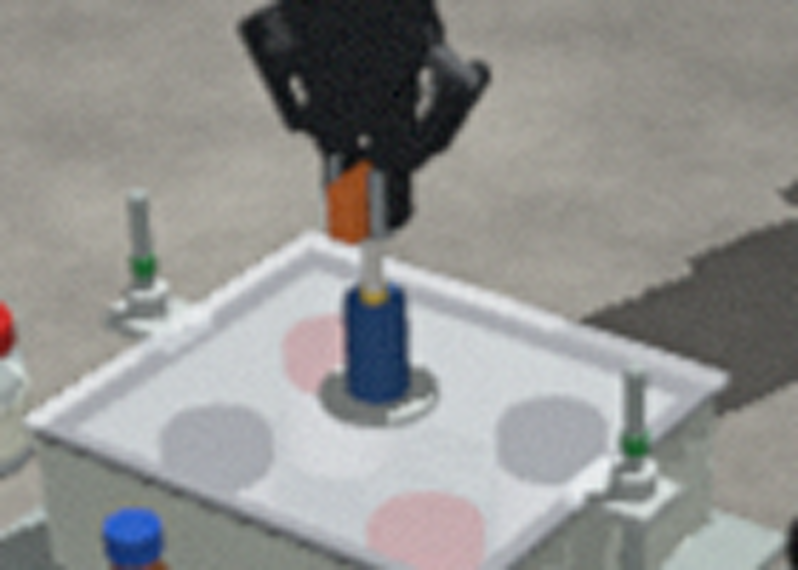

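The yellow band shows at the rim at (374,296) in the crop. The handle has risen 30 px, about 16 mm, and the lid collar hasn't moved. Fz of about 7 N matches the 7 N expected. I'll hold here for over 2 s, then pull in small steps and watch for the force to drop.

```bash
python3 - <<'E'
from cell import ctrl
from h import *
p0=np.array([.55205,-.0828,.1772])
ctrl.pause(2.6)
s=ctrl.sense();print("hold end",s["time_s"],s["tool_pos"]-p0,s["ft_force"])
im=ctrl.get_image("scene");crop(im,235,140,70,50,5.7,"pics/g_scene.png")
mx=0;log=[]
for k in range(17,46):
    ctrl.move_l(list(p0+[0,0,k*.001]),velocity=.008)
    s=ctrl.sense();f=-s["ft_force"][2];log.append((k,round(f,1)))
    mx=max(mx,f)
    if mx-f>4:
        ctrl.pause(.05);f2=-ctrl.sense()["ft_force"][2]
        log.append(("chk",round(f2,1)))
        if mx-f2>4: break
print(log)
s=ctrl.sense();print(s["time_s"],s["tool_pos"]-p0,s["ft_force"])
im=ctrl.get_image("scene");crop(im,235,140,70,50,5.7,"pics/h_scene.png")
for t in("grip","tube_rim","collar_top"):
    print(t,[(d["point"],round(d["p"],2)) for d in ctrl.tip_of("scene",t)[:2]])
E
```

```text
hold end 10.7833 [-3.37582272e-05  2.18438140e-05  1.59600806e-02] [ 0.50701686 -2.59381309 -7.160156  ]
[(17, np.float64(7.9)), (18, np.float64(7.5)), (19, np.float64(8.6)), (20, np.float64(8.3)), (21, np.float64(9.0)), (22, np.float64(8.8)), (23, np.float64(9.7)), (24, np.float64(9.7)), (25, np.float64(10.8)), (26, np.float64(10.6)), (27, np.float64(12.4)), (28, np.float64(11.9)), (29, np.float64(11.7)), (30, np.float64(12.2)), (31, np.float64(13.9)), (32, np.float64(14.3)), (33, np.float64(13.6)), (34, np.float64(14.8)), (35, np.float64(14.5)), (36, np.float64(14.8)), (37, np.float64(15.6)), (38, np.float64(15.7)), (39, np.float64(16.2)), (40, np.float64(16.2)), (41, np.float64(15.9)), (42, np.float64(9.0)), ('chk', np.float64(7.3))]
18.0333 [ 4.19657518e-05 -5.60126075e-06  4.29915170e-02] [-3.65069533 -2.92985419 -7.33034488]
grip [([0.5447, -0.0848, 0.2345], 0.58), ([0.5504, -0.0828, -0.0001], 0.45)]
tube_rim [([0.5519, -0.0818, 0.1776], 0.73)]
collar_top [([0.5373, 0.0673, 0.1366], 0.91), ([0.6208, -0.3153, 0.0431], 0.16)]
```

View pics/h_scene.png

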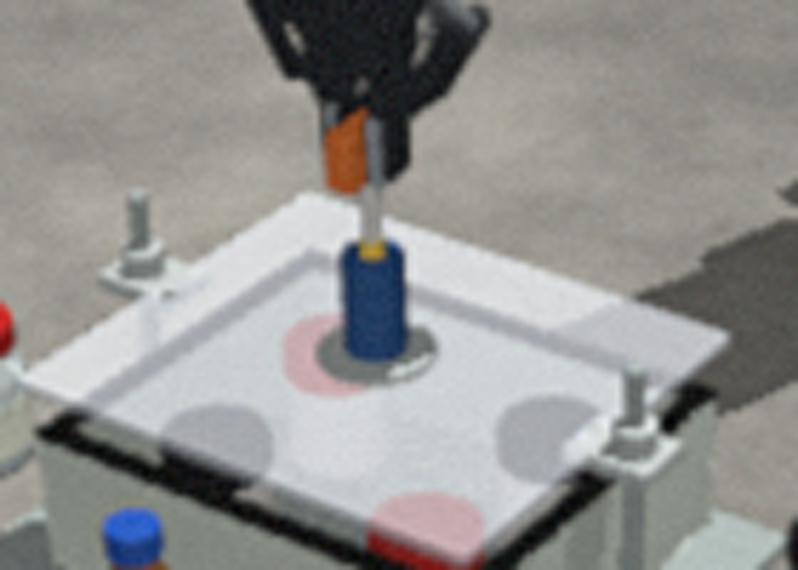

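The seal gave at about 42 mm of handle rise. Fz fell from 16 to 7 N, and the lid now hangs about 25 mm up, with its collars covering the green bands (right collar at (635,435) in the crop). That is well under 45 mm. I'll lower gently and measure the lift by blue-tube centroid against the shut-lid picture, with a collar template as a second check.

```bash
cat >> h.py <<'E'
C=np.array([.552,-.082])
def blue(im):
    h=cv2.cvtColor(im,cv2.COLOR_RGB2HSV).astype(int);m=(h[...,0]>100)&(h[...,0]<125)&(h[...,1]>120)
    w=np.zeros_like(m);w[90:190,215:250]=1
    y,x=np.nonzero(m&w);return np.array([x.mean(),y.mean(),len(x)])
def lift(ctrl,im):
    ref=cv2.imread("pics/a_scene.png")[:,:,::-1].copy()
    b0,b1=blue(ref),blue(im)
    k=(proj(ctrl,"scene",[*C,.126])-proj(ctrl,"scene",[*C,.146]))[1]/.020
    # collar/bracket +y: subpixel template match
    P=proj(ctrl,"scene",[.539,.068,.1]);u,v=[int(round(t)) for t in P]
    g=lambda a:cv2.resize(cv2.cvtColor(a,cv2.COLOR_RGB2GRAY),None,fx=8,fy=8,interpolation=cv2.INTER_CUBIC)
    G0,G1=g(ref),g(im)
    T=G0[(v-4)*8:(v+5)*8,(u-9)*8:(u+9)*8];S=G1[(v-25)*8:(v+8)*8,(u-10)*8:(u+10)*8]
    r=cv2.matchTemplate(S,T,cv2.TM_CCOEFF_NORMED);_,sc,_,l=cv2.minMaxLoc(r)
    dy=(21*8-l[1])/8;k2=(proj(ctrl,"scene",[.539,.068,.1])-proj(ctrl,"scene",[.539,.068,.12]))[1]/.02
    return dict(tube=(b0[1]-b1[1])/k,n=(b0[2],b1[2]),collar=dy/k2,score=sc)
E
python3 - <<'E'
from cell import ctrl
from h import *
im=ctrl.get_image("scene");print("now",lift(ctrl,im))
p0=np.array([.55205,-.0828,.1772])
for dz in(.038,.035):
    ctrl.move_l(list(p0+[0,0,dz]),velocity=.012);ctrl.pause(.3)
    im=ctrl.get_image("scene");s=ctrl.sense();print(dz,s["time_s"],s["tool_pos"]-p0,s["ft_force"],lift(ctrl,im))
    print([(d["point"],round(d["p"],2)) for t in("tube_rim","collar_top") for d in ctrl.tip_of("scene",t)[:1]])
crop(im,235,140,70,50,5.7,"pics/i_scene.png")
E
```

```text
now {'tube': np.float64(0.023201114538491933), 'n': (np.float64(173.0), np.float64(174.0)), 'collar': np.float64(0.02409750738990558), 'score': 0.8029841780662537}
0.038 19.1167 [ 4.55181558e-05 -3.38542510e-05  3.80701073e-02] [-2.46369671 -2.63750337 -8.0725277 ] {'tube': np.float64(0.016132464378564956), 'n': (np.float64(173.0), np.float64(172.0)), 'collar': np.float64(0.017671505419264093), 'score': 0.8861383199691772}
[([0.5509, -0.0807, 0.1736], 0.76), ([0.5411, 0.0694, 0.1281], 0.76)]
0.035 19.9667 [ 6.66323142e-06 -1.45963954e-06  3.49887794e-02] [-2.81456293 -3.1076835  -8.4762493 ] {'tube': np.float64(0.012253105358286614), 'n': (np.float64(173.0), np.float64(172.0)), 'collar': np.float64(0.01325362906444807), 'score': 0.9365248084068298}
[([0.5494, -0.082, 0.1687], 0.85), ([0.5387, 0.0719, 0.1198], 0.56)]
```

View pics/i_scene.png

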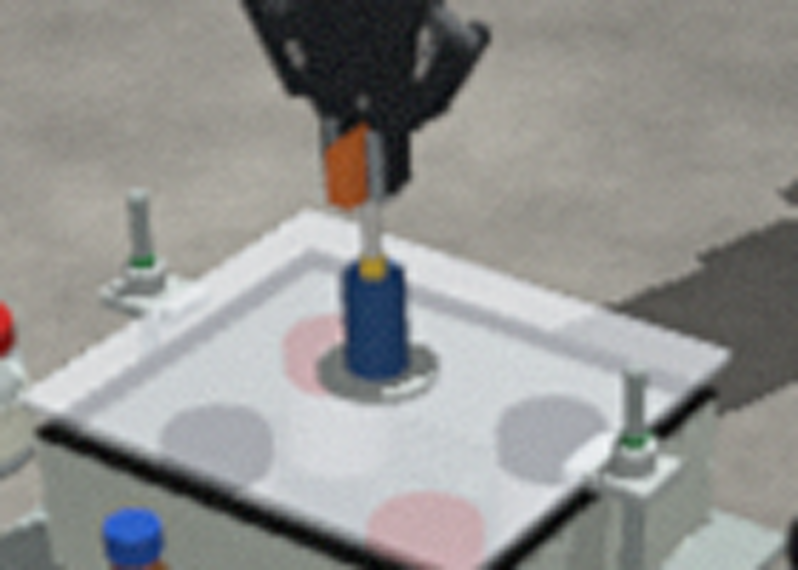

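The collars now overlap the lower part of the green bands, with part of the green still showing above them at (635,440) and (142,262). The lift reads 12–13 mm by pixels and about 15 mm by force, against a middle of 14 mm. I'll check that it hangs still, then hand in.

```bash
python3 - <<'E'
from cell import ctrl
from h import *
for i in range(3):
    ctrl.pause(.6)
    im=ctrl.get_image("scene");s=ctrl.sense();L=lift(ctrl,im);print(s["time_s"],s["tool_pos"][2],s["ft_force"][2],L["tube"],L["collar"],s["gripper_width"])
    print([(d["point"],round(d["p"],2)) for c in("scene",) for t in("tube_rim","collar_top","jar_red_mid","jar_black_mid","flask_mid") for d in ctrl.tip_of(c,t)[:1]])
cv2.imwrite("pics/j_scene.png",im[:,:,::-1]);crop(im,277,160,28,21,14,"pics/j_crop.png")
ref=cv2.imread("pics/a_scene.png")[:,:,::-1];crop(ref,277,160,28,21,14,"pics/j_ref.png")
E
```

```text
20.7167 0.21220576458080104 -10.2506278447645 0.013561218763293602 0.01325362906444807 0.1790905539370215
[([0.5513, -0.0803, 0.1694], 0.57), ([0.5396, 0.0709, 0.1254], 0.76), ([0.6234, -0.3152, 0.0419], 0.85), ([0.4883, 0.1546, 0.0389], 0.67), ([0.7351, -0.0615, 0.0641], 0.65)]
21.6167 0.2121913708212893 -9.170773647842989 0.013330765560900537 0.01325362906444807 0.174849300153059
[([0.5526, -0.0811, 0.1668], 0.67), ([0.6232, -0.3146, 0.0418], 0.82), ([0.4864, 0.1523, 0.0416], 0.96), ([0.7356, -0.0611, 0.0612], 0.76)]
22.5167 0.212253914323645 -9.374145533748434 0.012095048528569878 0.01325362906444807 0.18157870496895215
[([0.5502, -0.0819, 0.1674], 0.61), ([0.5401, 0.066, 0.1249], 0.84), ([0.6222, -0.3133, 0.0412], 0.61), ([0.4894, 0.1537, 0.0383], 0.84), ([0.7384, -0.0616, 0.0624], 0.64)]
```

View pics/j_crop.png

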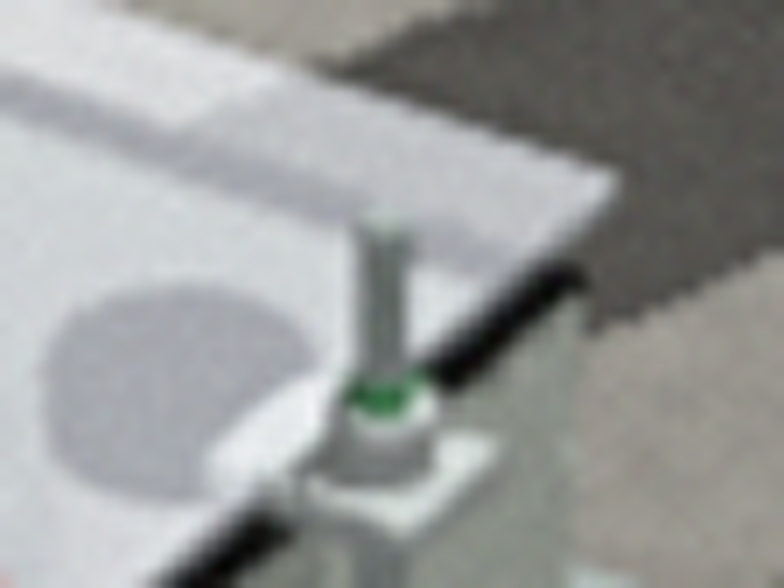

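View pics/j_ref.png

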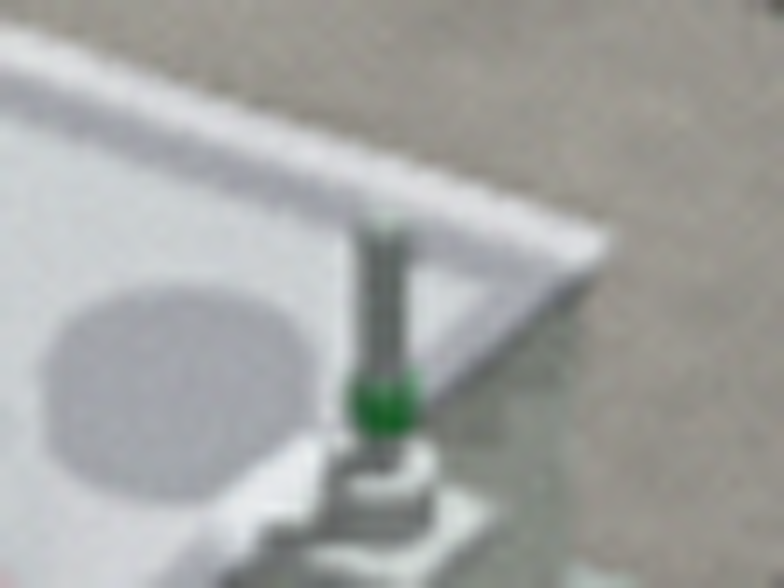

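The collar top at (385,415) cuts the green band at mid-height, where the shut-lid picture shows the full band from about (380,375) to (380,438). The lid is still, at about 13 mm. The jars and bottle haven't moved.

```bash
python3 -c "
from cell import ctrl
print(ctrl.sign_off())"
```

```text
the job is handed in; nothing more can be done
None
```

I did the seal check in the order asked and handed it in at about 22.5 s, still holding the handle, with the lid hanging inside the green bands.

- **Band hold:** I pulled the handle up 16 mm, with the yellow band at the rim in the picture and about 7.2 N on the tool. I held it there for 2.8 s, and the lid stayed shut.
- **Seal release:** I pulled on in 1 mm steps, and the seal gave at about 42 mm of handle rise. The force dropped from 16 N to 7 N. The lid measured about 23–25 mm up just after the jump, well under the 45 mm limit.
- **Final height:** I lowered the handle to 35 mm of rise, and the picture shows the collar top about mid-height in the green band. The lift, allowed 9–19 mm, reads as follows:

| Method | Lift (mm) |
|---|---|
| Blue-tube pixels | 12–13.5 |
| Collar template | 13.3 |
| Network, tube rim | 13–15 |
| Network, collar | about 14 |
| Estimate from force | 13–15 |

- **Stillness:** Over the last 1.8 s the collar template and the tool height did not change.
- **Jars and bottle:** They were found within a few mm of where they started, which is the networks' error.
- **Disagreements:** One network collar reading, just after lowering, came out at about 9 mm. The later readings and the pictures did not support it. In one of the last three pictures the network missed the collar.

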